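Seat the matching cassette in the tilted dock and set its retaining bar

TASK

Swing the retaining bar clear of the pocket in the tilted dock, and seat there the one cassette whose outline matches the pocket, fully home and flat. Then swing the bar back until it points straight across over the cassette's tab, square to the sides of the deck, in line with the index line. Leave the other two cassettes and everything else on the bench where they are.

Things in the scene. Friction and masses are not known exactly. Their poses are not given: they have to be found in the camera images.
- cassette: THE CASSETTE TO SEAT: grey rigid plastic, 70 x 64 mm body, 16 mm thick, with a tab of the same thickness sticking out 24 mm from one 64 mm side, 30 mm wide and in the middle of that side (x -35 to +59, body y +-32, tab y +-15 mm), 0.14 kg. Origin: centre of the underside of the 70 x 64 mm body; x points to the tab, z up through the grip ridge. Starts flat on the bench at any of three places
- ridge_top (a point): middle of the top of that cassette's grip ridge, 40 mm above its underside; the ridge is 40 mm long (x), 14 mm wide (y) and stands 24 mm above the plate, over the body's centre
- cassette_wide: wrong cassette, leave alone: the same grey body and ridge, but the tab is 52 mm wide. Origin: centre of the underside of the 70 x 64 mm body; x points to the tab, z up through the grip ridge
- cassette_offset: wrong cassette, leave alone: the same grey body and ridge, but the 30 mm tab is off to one side (y +2 to +32 mm). Origin: centre of the underside of the 70 x 64 mm body; x points to the tab, z up through the grip ridge
- dock: fixed white bench stand, 170 x 200 mm, carrying a deck 160 (x) x 200 (y) mm that slopes 0.5 rad (29 degrees), low at the dock's front (-x), its top 55 to 140 mm above the bench. Origin under the stand's centre on the bench
- pocket: pocket in the sloping deck: the right cassette's outline with 1.5 mm room all round, chamfered mouth, 12 mm deep. Origin on its floor (85 mm above the bench), where the cassette's origin comes when seated with axes along the pocket's; x up the slope to the tab's notch, y across, z square out of the deck. Deck: x -75 to 85, y +-100, top z 12 mm; a seated cassette's top z 16 mm
- bar (a joint): angle of the flat steel retaining bar. 0: points along pocket -y, straight across the tab notch to a dark index line. Grows as it swings up the slope: at angle a the knob is at pocket x 47 + 64 sin a, y 46 - 64 cos a mm. Range -0.3 to 1.5 rad, friction holds it anywhere; clear of the pocket above 0.9 rad
- bar_pivot (a point): the bar's pivot, at pocket x 47, y 46, z 20 mm, axis square to the deck. The bar is 14 mm wide, at z 20 to 28 mm in the pocket frame: 4 mm over a seated cassette, past the end of its ridge
- bar_knob (a point): middle of the bar's round black knob, 16 mm diameter, 32 mm tall, axis square to the deck, standing on the bar's free end (z 28 to 60 mm in the pocket frame; this point z 44 mm), 64 mm from the bar's pivot
- bucket_a: white centrifuge bucket, 104 mm across, 125 mm tall; origin under its centre
- bucket_b: second white centrifuge bucket, 104 mm across, 125 mm tall; origin under its centre
- label_roll: paper label roll, 40 mm across, 30 mm tall, among the cassettes; origin under its centre
- weight: steel balance weight, 36 mm across, 45 mm tall; origin under its centre
- bottle: clear bottle, 60 mm across, 160 mm tall; origin under its centre
- stripper: blue tubing-stripper hand tool lying flat, 110 x 38 mm, 18 mm tall; origin under its pivot, x along it
- tube_rack: white open rack of sample tubes, 50 x 130 mm, 82 mm tall; origin under its centre
There are look-alikes about, which are no part of the job. Leave any blue look-alike of the cassette alone.

How it is judged:
By the outcome, as a careful person would: the job done as asked, in the order asked, and still so for the second after the job is handed in, with the robot touching nothing.
It also fails if it takes over 72 s, if anything falls off the work surface, if the arm or the gripper's body presses on something with over 40 N, if the wrist force passes 120 N, or if a joint passes its speed limit or range.

ROBOT

A 7-joint arm with a two-finger parallel gripper is mounted at the origin on the work surface. World frame = base frame: x ahead of the robot, y to its left, z up, the work surface at z = 0. Lengths are in m, angles in rad, forces in N, time in s.
With the tool pointing down it reaches from about 0.425 to 0.875 m from the base axis. Payload 4.7 kg.
Tool frame: the origin (TCP) lies on the centre line of the jaws, within the pads' length; the fingertips stand ctrl.tcp_to_tips ahead of it and the grasp point (between the pads) lies 2 mm behind it (ctrl.tcp_to_tips is the distance from the TCP to the fingertips, in m); z points along the fingers, y is the line along which they close (so a half turn about z gives the same grasp; the last joint's range is limited). The gripper opens to 87 mm and grips with 3 to 60 N. Pads are 19 mm wide; open, the fingers measure 117 mm over their backs; the gripper's body (75 mm by 190 mm) begins 51 mm behind the grasp point.
Start: joints at [0.014, 0.321, -0.07, 1.45, 0.023, 1.371, -0.057], TCP at [0.65, -0, 0.24] pointing down, gripper open.
Joint ranges: [-2.86, 2.86], [-0.3, 2.09], [-1.38, 1.24], [0.06, 2.45], [-1.56, 4.7], [0.09, 2.05], [-2.69, 2.69]. Speed limits (rad/s): [2.57, 2.57, 3.14, 3.14, 3.14, 3.14, 3.14].

INTERFACE

Orientations are given as a rotation vector (axis times angle).
In Python, from bench import ctrl, optics, close_job gives the robot as it stands.
- The arm moves only by the shell command python3 -m inch 'ROWS' [OPENING] [FORCE]. ROWS is JSON, a list of rows, each a list of 2 entries, a list of its own where there are three numbers: the shift along the tool's x, y, z in mm, then the turn, a rotation vector about the tool's x, y, z in degrees. In form: [[[x, y, z], [ax, ay, az]], ...]. A call has exactly 10 rows; each row shifts and turns the commanded pose from where the row before left it, along the tool's axes as they then stand; what a row does not reach is not made up. A row lasts 1/10 s, in which the tool goes at most 50 mm and 8.59 degrees, less where a joint would pass 70% of its speed; a pose out of reach is approached as far as the arm can. A call is refused whole if a number of a shift passes 50 or a number of a turn 8.59, either way. A call with a gripper value outside its range is refused whole. OPENING is the closure, from 0 (fully open) to 1 (shut), set as the call begins (- or left out, the last holds). The fingers move at their own pace and stop on an object; FORCE is the grip in N (left out, the last holds). Time passes only in rows, so rows that do not move let the fingers close, or fill a call up. It gives the time, the measured TCP pose, the force and the opening at its end, in the units of the state.
- ctrl.get_state(): the state, without advancing time (a new reading comes with each control period).
- optics.get_image(name): name is "scene" or "side" or "wrist"; returns a dict with "image" (384x512x3 uint8, red, green, blue), "fx", "fy", "cx", "cy" (pixels), "dist" ([k1, k2, p1, p2, k3] as OpenCV has them; the pictures are not rectified), "R" (3x3) and "t" (3): a world point X has camera coordinates R X + t; the wrist camera has in their place "hand_eye" (4x4, takes a point from camera to tool coordinates, whose origin is the TCP and whose axes are the flange's). Camera axes: x right, y down, z forward; pixel columns grow to the right and rows downward; lengths in m; the calibration is good to about 2 mm. A picture is of the moment at which its call begins: read the wrist's pose just before it. There is no depth.
- close_job(): hands the job in, once; it reports no verdict.
The state is a dict: "time": time; "joint_positions": joint angles; "qd": joint speeds; "joint_torque": joint torques, N m; "position": TCP position; "tool_rot": TCP orientation; "ft_force": force on the tool from outside, world axes, zero at the start; "torque": the same for the moment, N m; "grip_width": opening from 0.0 (shut) to 1.0 (fully open).
Only numpy, scipy, OpenCV 4.12 (cv2) and the standard library are available. Lean on these libraries where they do the work, as an engineer would, in place of code of your own. Each camera call takes 0.05 s, during which the arm holds its last target. There are 200 camera calls.

## Working session

There is one attempt and no reset: what is moved stays moved. The work goes in short steps, Python scripts to look and compute and a shell command to move; the robot and the scene stay as the last step left them, time stands still between calls to the robot, and variables do not carry over. Pictures are saved under pics/ and viewed, on a budget of 10 in all, crops included, one or two more only if the job needs it, and the job is handed in when it is done.

```bash
ls; mkdir -p pics
python3 - <<'E'
from bench import ctrl,optics
import cv2,numpy as np
s=ctrl.get_state();print(s['time'],s['position'],s['tool_rot'],ctrl.tcp_to_tips,s['grip_width'])
a=optics.get_image("scene");b=optics.get_image("side")
for n,d in(("scene",a),("side",b)):
    np.save(f"pics/{n}.npy",d["image"]);print({k:np.round(v,4).tolist() for k,v in d.items() if k!="image"})
    cv2.imwrite(f"pics/{n}.png",cv2.resize(d["image"][:,:,::-1],(800,600),interpolation=cv2.INTER_CUBIC))
E
```

```text
pics
0.0 [ 6.49476369e-01 -3.81990474e-05  2.38451811e-01] [-2.22048812e+00 -2.22054412e+00  2.21576824e-03] 0.017 1.0015163051040623
{'fx': 462.7994, 'fy': 462.7994, 'cx': 258.2832, 'cy': 181.6042, 'dist': [-0.1043, 0.0, 0.0, 0.0, 0.0], 'R': [[-0.231, 0.9729, 0.0075], [0.8027, 0.1949, -0.5637], [-0.5499, -0.1242, -0.826]], 't': [0.128, -0.3208, 1.7521]}
{'fx': 441.3448, 'fy': 441.3448, 'cx': 250.8512, 'cy': 193.2997, 'dist': [0.0442, 0.0, 0.0, 0.0, 0.0], 'R': [[-0.9648, -0.2627, 0.0107], [-0.1763, 0.616, -0.7678], [0.1951, -0.7426, -0.6407]], 't': [0.4646, 0.1798, 1.3654]}
```

View pics/scene.png

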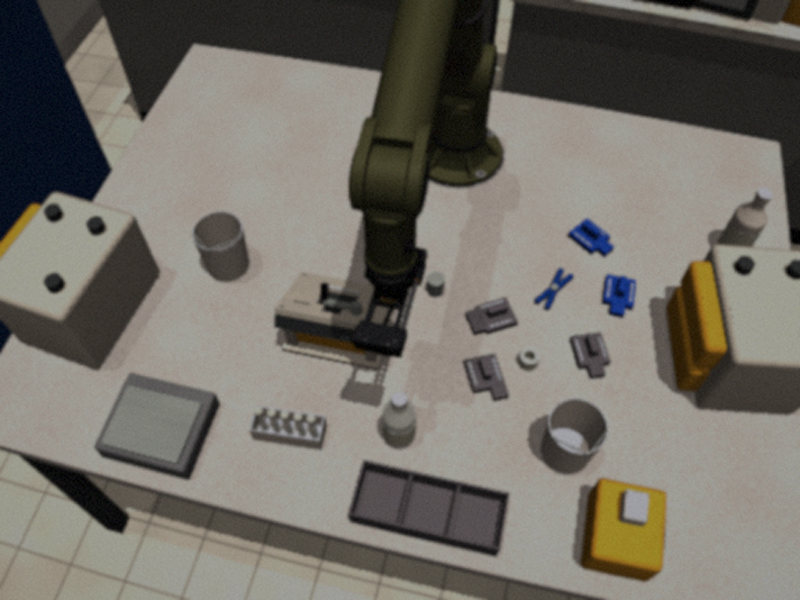

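View pics/side.png

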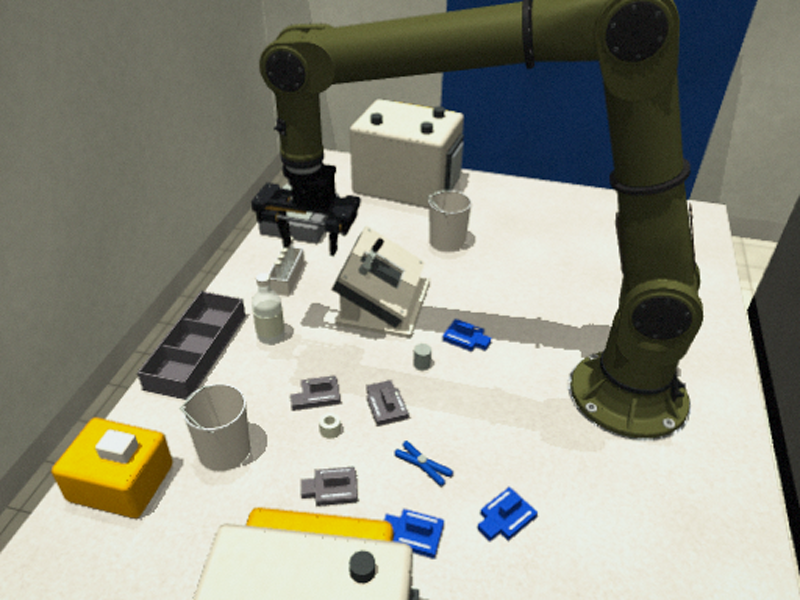

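Three grey candidates, in 800-px pictures: A scene (490,315)/side (387,402); B scene (487,373)/side (320,390); C scene (590,352)/side (332,485). The dock is at scene (320,310), side (380,275). I'll make one enlarged montage, with the cassettes rectified onto z = 16 mm.

```bash
cat > h.py <<'E'
import numpy as np,cv2
from scipy.optimize import least_squares
from scipy.spatial.transform import Rotation as Ro
from bench import ctrl,optics
def cam(d):
    K=np.array([[d['fx'],0,d['cx']],[0,d['fy'],d['cy']],[0,0,1]])
    return K,np.array(d['dist']),np.array(d['R']),np.array(d['t'])
def proj(c,X):
    return cv2.projectPoints(np.atleast_2d(np.asarray(X,float)),cv2.Rodrigues(c[2])[0],c[3],c[0],c[1])[0][:,0]
def onz(c,uv,z):
    n=cv2.undistortPoints(np.asarray(uv,float).reshape(-1,1,2),c[0],c[1])[:,0]
    d=np.c_[n,np.ones(len(n))]@c[2]; o=-c[2].T@c[3]
    return o+d*((z-o[2])/d[:,2])[:,None]
def rect(c,im,x0,x1,y0,y1,z,s):  # s px per m; x up, y left
    xs=np.arange(x1,x0,-1/s);ys=np.arange(y1,y0,-1/s)
    Y,X=np.meshgrid(ys,xs);P=np.c_[X.ravel(),Y.ravel(),np.full(X.size,z)]
    m=proj(c,P).astype(np.float32).reshape(*X.shape,2)
    return cv2.remap(im,m[...,0],m[...,1],cv2.INTER_CUBIC)
def wcam(d,s):
    T=np.eye(4);T[:3,:3]=Ro.from_rotvec(s['tool_rot']).as_matrix();T[:3,3]=s['position']
    M=np.linalg.inv(T@np.array(d['hand_eye']))
    K=np.array([[d['fx'],0,d['cx']],[0,d['fy'],d['cy']],[0,0,1]])
    return K,np.array(d['dist']),M[:3,:3],M[:3,3]
E
python3 - <<'E'
from h import *
a=optics.get_image("scene");b=optics.get_image("side");A=cam(a);B=cam(b)
f=.64
for n,u,v in(("A",(490,315),(387,402)),("B",(487,373),(320,390)),("C",(590,352),(332,485)),("dock",(320,310),(380,275))):
    print(n,onz(A,np.array(u)*f,.02 if n!='dock' else .1).round(3),onz(B,np.array(v)*f,.02 if n!='dock' else .1).round(3))
pa=onz(A,np.array((520,345))*f,.016)[0];x,y=pa[:2];print(pa)
r=[rect(c,d['image'],x-.14,x+.14,y-.18,y+.18,.016,1100) for c,d in((A,a),(B,b))]
c1=cv2.resize(a['image'][165:235,165:270],(400,267),interpolation=cv2.INTER_CUBIC)
c2=cv2.resize(b['image'][140:215,205:285],(400,375),interpolation=cv2.INTER_CUBIC)[:292]
m=np.zeros((600,800,3),np.uint8)
m[:308,:396]=r[0][:308,:396];m[:308,400:796]=r[1][:308,:396];m[308:575,:400]=c1;m[308:600,400:]=c2
cv2.imwrite("pics/m1.png",m[:,:,::-1])
E
```

```text
A [[0.455 0.157 0.02 ]] [[0.445 0.169 0.02 ]]
B [[0.586 0.173 0.02 ]] [[0.578 0.175 0.02 ]]
C [[0.493 0.364 0.02 ]] [[0.485 0.374 0.02 ]]
dock [[ 0.571 -0.16   0.1  ]] [[ 0.539 -0.108  0.1  ]]
[0.50744482 0.22650189 0.016     ]
```

View pics/m1.png

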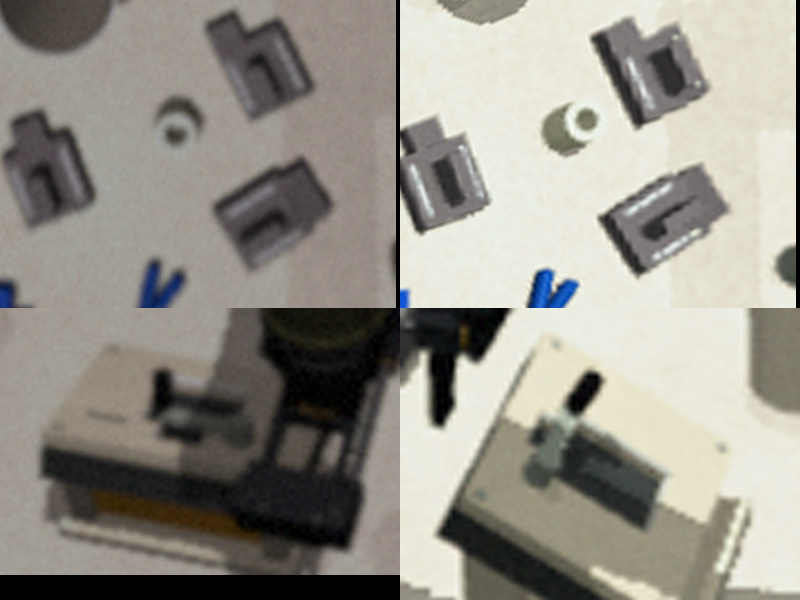

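C has a 30 mm tab in the middle of its side. B's tab is off to one side and A's is wide, so C is the match. It sits at rectified (48,180), world about (0.485, 0.365). The dock slopes up away from the robot, with the bar over the notch and the knob on the −y side. Next I'll check what the wrist camera can cover.

Run:
```python
from h import *
s=ctrl.get_state();d=optics.get_image("wrist");print(np.round(d['hand_eye'],3),d['fx'],d['cx'],d['cy'],d['dist'])
c=wcam(d,s);print("centre & corners on z=.1",onz(c,[(256,192),(0,0),(511,0),(0,383),(511,383)],.1).round(3))
cv2.imwrite("pics/w0.png",d['image'][:,:,::-1])
```

```text
[[ 0.    -0.96  -0.282  0.077]
 [ 1.     0.    -0.001  0.002]
 [ 0.001 -0.282  0.96  -0.146]
 [ 0.     0.     0.     1.   ]] 344.0572384474788 252.42693635653663 195.11052825466777 [-0.03962756  0.          0.          0.          0.        ]
centre & corners on z=.1 [[ 0.654 -0.004  0.1  ]
 [ 0.458  0.149  0.1  ]
 [ 0.849  0.149  0.1  ]
 [ 0.379 -0.218  0.1  ]
 [ 0.929 -0.217  0.1  ]]
```

```bash
python3 -m inch '[[[-24,-12,-17],[0,0,0]],[[-24,-12,-17],[0,0,0]],[[-24,-12,-17],[0,0,0]],[[-24,-12,-17],[0,0,0]],[[-24,-12,-17],[0,0,0]],[[-24,-12,-17],[0,0,0]],[[-24,-12,-17],[0,0,0]],[[0,0,0],[0,0,0]],[[0,0,0],[0,0,0]],[[0,0,0],[0,0,0]]]' 1 10
python3 - <<'E'
from h import *
s=ctrl.get_state();d=optics.get_image("wrist")
np.savez("pics/w1.npz",p=s['position'],r=s['tool_rot'],im=d['image'])
print(s['time'],s['position'],s['tool_rot'])
cv2.imwrite("pics/w1.png",cv2.resize(d['image'][:,:,::-1],(800,600),interpolation=cv2.INTER_CUBIC))
E
```

```text
time: 1.25
position: [0.5663, -0.1664, 0.3576]
tool_rot: [-2.218, -2.223, -0.0]
ft_force: [0.0, 0.5, -0.6]
grip_width: 0.172
1.25 [ 0.56626573 -0.16639538  0.35757738] [-2.21802053e+00 -2.22255286e+00 -1.11128219e-04]
```

View pics/w1.png

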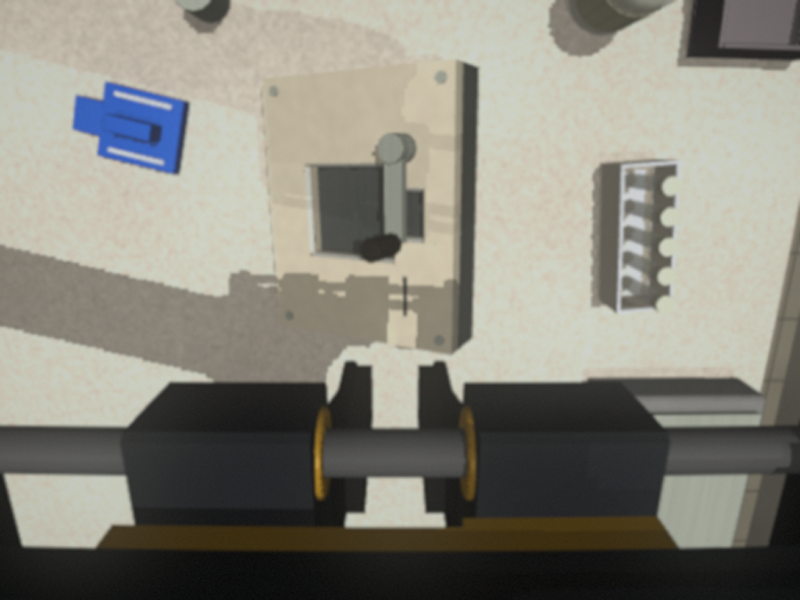

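The view shows the deck outline, with corners about (262,75), (458,60), (452,353) and (282,340). The pivot cap is at (395,147), the knob at (372,248)–(392,243) and the index line at (405,277–315). I'll fit the dock pose from these.

```bash
cat >> h.py <<'E'
def pocket(p):  # x,y,yaw -> R,o
    return Ro.from_euler('z',p[2]).as_matrix()@Ro.from_euler('y',-.5).as_matrix(),np.array([p[0],p[1],.085])
def saved(f):
    z=np.load(f);return z['im'],dict(position=z['p'],tool_rot=z['r'])
E
python3 - <<'E'
from h import *
im,s=saved("pics/w1.npz");d=optics.get_image("wrist");c=wcam(d,s)
L=np.array([[-75,100,12],[85,100,12],[85,-100,12],[-75,-100,12],[47,46,29]])*1e-3
uv=np.array([[262,75],[458,60],[452,353],[282,340],[395,146]])*.64
g=lambda p:((pocket(p)[0]@L.T).T+pocket(p)[1])
r=least_squares(lambda p:(proj(c,g(p))-uv).ravel(),[.56,-.13,0],loss='soft_l1')
print(r.x,(r.fun.reshape(-1,2)).round(1).tolist())
r2=least_squares(lambda p:(proj(c,(g(p)+[0,0,p[3]]))-uv).ravel(),[.56,-.13,0,0],loss='soft_l1');print("free z",r2.x)
def P(l): R,o=pocket(r.x);return proj(c,(R@(np.atleast_2d(l)*1e-3).T).T+o)
for a in(-.1,0,.1):
    k=np.array([47+64*np.sin(a),46-64*np.cos(a)]);print(a,(P([[*k,28],[*k,60]])/.64).round(0).tolist())
S=4;big=cv2.resize(im,None,fx=S,fy=S,interpolation=cv2.INTER_CUBIC)[:,:,::-1].copy()
def poly(l,col):cv2.polylines(big,[np.int32((P(l)+.5)*S)],True,col,1)
poly([[-75,100,12],[85,100,12],[85,-100,12],[-75,-100,12]],(0,0,255))
o=[[-36.5,33.5],[36.5,33.5],[36.5,16.5],[60.5,16.5],[60.5,-16.5],[36.5,-16.5],[36.5,-33.5],[-36.5,-33.5]]
poly([[*q,12] for q in o],(0,255,0));poly([[*q,0] for q in o],(255,0,0))
poly([[47,46,28],[47,-18,28]],(255,0,255));poly([[47,-18,12],[47,-90,12]],(255,255,0))
cv2.imwrite("pics/o1.png",big[20*S:240*S,150*S:320*S][::1,::1])
E
```

```text
[ 0.53968133 -0.135131    0.01280283] [[1.9, 1.1], [-0.1, -1.2], [0.1, 0.4], [0.0, -11.1], [-1.1, 0.6]]
free z [ 0.53963287 -0.13507967  0.01464862  0.00247249]
-0.1 [[387.0, 241.0], [363.0, 248.0]]
0 [[395.0, 242.0], [371.0, 250.0]]
0.1 [[403.0, 242.0], [380.0, 250.0]]
```

```bash
python3 -c "
import cv2;i=cv2.imread('pics/o1.png');i=i[120:720,60:];print(i.shape);cv2.imwrite('pics/o1b.png',i)"
```

```text
(600, 620, 3)
```

View pics/o1b.png

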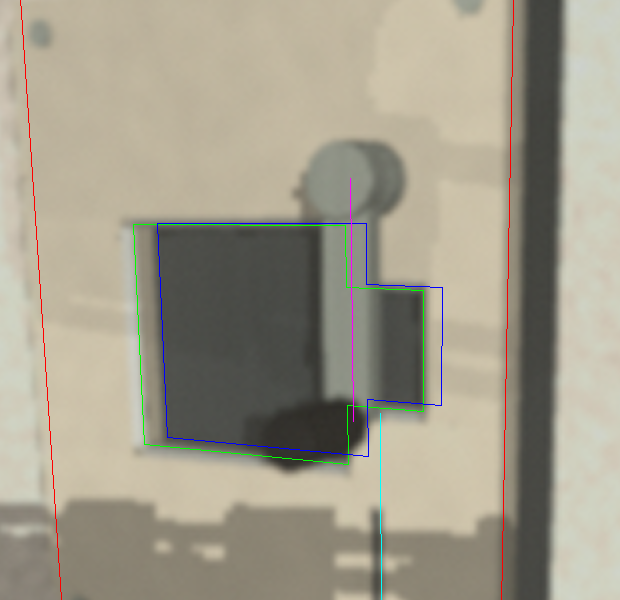

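The fit holds: dock origin (0.5397, −0.135), yaw 0.013. The pocket rims and index line agree to about 1 px; the fourth corner was a shadow misread. The bar is at about 0 rad. Next I'll grip the knob with the tool square to the deck.

```bash
cat >> h.py <<'E'
DOCK=[.5397,-.1354,.013]
def tgt(pm,yaw): # pocket mm point, tool y at angle yaw (deg) from pocket x (about pocket z)
    R,o=pocket(DOCK);a=np.deg2rad(yaw)
    y=np.array([np.cos(a),np.sin(a),0]);z=np.array([0,0,-1.]);x=np.cross(y,z)
    return R@np.c_[x,y,z],R@(np.array(pm)*1e-3)+o
def go(Rt,pt):
    s=ctrl.get_state();R=Ro.from_rotvec(s['tool_rot']).as_matrix()
    print("turn deg",np.rad2deg(Ro.from_matrix(R.T@Rt).as_rotvec()).round(2),"shift in target axes mm",(1e3*Rt.T@(pt-s['position'])).round(1),"in current axes",(1e3*R.T@(pt-s['position'])).round(1),"t",s['time'])
def inpocket():
    s=ctrl.get_state();R,o=pocket(DOCK);M=R.T@Ro.from_rotvec(s['tool_rot']).as_matrix()
    print("t",round(s['time'],2),"pocket mm",(1e3*R.T@(s['position']-o)).round(1),"tool y/x",M[:,1].round(3),"z",M[:,2].round(3),"F in pocket",(R.T@s['ft_force']).round(1),"w",round(s['grip_width'],3))
E
python3 -c "
from h import *
go(*tgt([47,-18,90],0));go(*tgt([47,-18,50],0));print(ctrl.get_state()['joint_positions'])"
```

```text
turn deg [-28.74   0.09  -0.6 ] shift in target axes mm [  13.2 -106.6  136.5] in current axes [ 12.8 -28.  170.9] t 1.35
turn deg [-28.74   0.09  -0.6 ] shift in target axes mm [  13.2 -106.6  176.5] in current axes [ 12.9  -8.7 206. ] t 1.35
[ 0.21414076  0.16494522  0.03121784  1.40964932 -0.00568408  1.56885987
  0.24754667]
```

```bash
python3 -m inch '[[[0,0,0],[-5.75,0,-0.12]],[[0,0,0],[-5.75,0,-0.12]],[[0,0,0],[-5.75,0,-0.12]],[[0,0,0],[-5.75,0,-0.12]],[[0,0,0],[-5.75,0,-0.12]],[[2.6,-21.3,20],[0,0,0]],[[2.6,-21.3,20],[0,0,0]],[[2.6,-21.3,20],[0,0,0]],[[2.6,-21.3,20],[0,0,0]],[[2.6,-21.3,20],[0,0,0]]]' 0.45 10; python3 -c "
from h import *
inpocket();go(*tgt([47,-18,50],0))"
```

```text
time: 2.35
position: [0.5201, -0.1545, 0.218]
tool_rot: [1.929, 1.953, 0.497]
ft_force: [0.1, -0.9, 0.8]
grip_width: 0.549
t 2.35 pocket mm [ 46.3 -18.9 126.2] tool y/x [1.    0.    0.001] z [ 0.001 -0.003 -1.   ] F in pocket [ 0.4 -0.9  0.6] w 0.549
turn deg [0.05 0.15 0.01] shift in target axes mm [ 0.9  0.7 76.2] in current axes [ 1.1  0.6 76.2] t 2.35
```

```bash
python3 -m inch '[[[0,0,15],[0,0,0]],[[0,0,15],[0,0,0]],[[0,0,12],[0,0,0]],[[0,0,12],[0,0,0]],[[0,0,12],[0,0,0]],[[0,0,10],[0,0,0]],[[0,0,0],[0,0,0]],[[0,0,0],[0,0,0]],[[0,0,0],[0,0,0]],[[0,0,0],[0,0,0]]]' 0.45 10; python3 -c "
from h import *
inpocket()
d=optics.get_image('wrist');cv2.imwrite('pics/k1.png',d['image'][:,:,::-1])"
```

```text
time: 3.35
position: [0.5574, -0.1559, 0.1538]
tool_rot: [1.929, 1.949, 0.498]
ft_force: [0.5, -0.1, 0.4]
grip_width: 0.55
t 3.35 pocket mm [ 48.3 -20.7  52. ] tool y/x [ 1.    -0.001  0.003] z [ 0.003 -0.004 -1.   ] F in pocket [ 0.7 -0.1  0.1] w 0.55
```

View pics/k1.png

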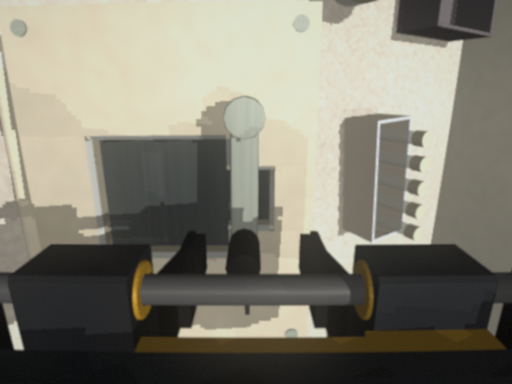

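The knob is between the fingers at column 243 and the finger centre is at about 252. The pocket rim is sharp: outer top-left (88,137), notch top-right (275,167). I'll check these against the model, then close on the knob.

```bash
python3 - <<'E'
from h import *
s=ctrl.get_state();d=optics.get_image("wrist");c=wcam(d,s);R,o=pocket(DOCK)
P=lambda l:proj(c,(R@(np.atleast_2d(l)*1e-3).T).T+o).round(1).tolist()
np.savez("pics/k1.npz",p=s['position'],r=s['tool_rot'],im=d['image'])
print("rim TL c=0,2",P([[-36.5,33.5,12],[-38.5,35.5,12]]),"notch TR",P([[60.5,16.5,12],[62.5,18.5,12]]),"line",P([[47,-60,12]]),"pivot z28,36",P([[47,46,28],[47,46,36]]))
E
python3 -m inch '[[[0,0,0],[0,0,0]],[[0,0,0],[0,0,0]],[[0,0,0],[0,0,0]],[[0,0,0],[0,0,0]],[[0,0,0],[0,0,0]],[[0,0,0],[0,0,0]],[[0,0,0],[0,0,0]],[[0,0,0],[0,0,0]],[[0,0,0],[0,0,0]],[[0,0,0],[0,0,0]]]' 1 12;python3 -c "
from h import *
inpocket()"
```

```text
rim TL c=0,2 [[91.7, 139.0], [87.6, 135.3]] notch TR [[271.2, 169.2], [274.9, 165.6]] line [[247.4, 291.4]] pivot z28,36 [[245.8, 116.3], [245.5, 117.4]]
time: 4.45
position: [0.557, -0.1558, 0.1528]
tool_rot: [1.93, 1.951, 0.497]
ft_force: [-1.2, -0.0, -1.5]
grip_width: 0.182
t 4.45 pocket mm [ 47.5 -20.6  51.4] tool y/x [ 1.    -0.001  0.001] z [ 0.001 -0.004 -1.   ] F in pocket [-1.7 -0.  -0.7] w 0.182
```

The rims match the model to under 1 px and the knob is held (15.8 mm). Now swinging the bar on an arc, with the tool turning along with it.

```bash
python3 -m inch '[[[0.44,7.65,0],[0,0,-6.6]],[[0.44,7.65,0],[0,0,-6.6]],[[0.44,7.65,0],[0,0,-6.6]],[[0.44,7.65,0],[0,0,-6.6]],[[0.44,7.65,0],[0,0,-6.6]],[[0.44,7.65,0],[0,0,-6.6]],[[0.44,7.65,0],[0,0,-6.6]],[[0.44,7.65,0],[0,0,-6.6]],[[0.44,7.65,0],[0,0,-6.6]],[[0.44,7.65,0],[0,0,-6.6]]]' - 12;python3 -c "
from h import *
inpocket()
a=1.152;print(47+66.6*np.sin(a),46-66.6*np.cos(a))"
```

```text
time: 5.45
position: [0.6085, -0.1136, 0.181]
tool_rot: [0.53, 2.599, 0.142]
ft_force: [-9.9, 1.8, 3.8]
grip_width: 0.175
t 5.45 pocket mm [106.6  20.9  51.2] tool y/x [ 0.404  0.915 -0.002] z [-0.003 -0.001 -1.   ] F in pocket [-6.9  1.9  8.1] w 0.175
107.84436733208648 18.916370923413393
```

```bash
python3 -m inch '[[[0,0,0],[0,0,0]],[[0,0,0],[0,0,0]],[[0,0,0],[0,0,0]],[[0,0,0],[0,0,0]],[[0,0,-20],[0,0,0]],[[0,0,-30],[0,0,0]],[[0,0,-40],[0,0,0]],[[0,0,-40],[0,0,0]],[[0,0,-30],[0,0,0]],[[0,0,0],[0,0,0]]]' 0.5 12;python3 - <<'E'
from h import *
inpocket()
# cassette approach: TCP over C, tool down, tool y = -cassette y ; cassette yaw guess .31
R=Ro.from_euler('z',.31).as_matrix();Rt=R@np.array([[1,0,0],[0,-1,0],[0,0,-1.]])
go(Rt,np.array([.485-.03,.365-.01,.30]))
print(ctrl.get_state()['joint_positions'].round(2))
E
```

```text
time: 6.45
position: [0.5341, -0.1172, 0.3286]
tool_rot: [0.536, 2.582, 0.141]
ft_force: [-0.9, 0.1, 0.9]
grip_width: 0.498
t 6.45 pocket mm [112.1  18.3 216.4] tool y/x [ 0.409  0.913 -0.001] z [ 0.011 -0.006 -1.   ] F in pocket [-0.3  0.1  1.2] w 0.498
turn deg [ 37.67  -1.89 135.  ] shift in target axes mm [  68.7 -473.8   28.6] in current axes [264.2 400.  -13.6] t 6.45
[ 0.19 -0.28  0.04  1.98 -0.12  0.95  1.44]
```

Run:
```python
from h import *
R=Ro.from_euler('z',.31).as_matrix();Rt=R@np.array([[-1,0,0],[0,1,0],[0,0,-1.]])
go(Rt,np.array([.485-.05,.365-.015,.30]))
```

```text
turn deg [  1.5   29.9  -40.31] shift in target axes mm [-48.2 475.1  28.6] in current axes [278.2 388.5 -23.4] t 6.45
```

```bash
python3 -m inch '[[[0,0,0],[0.25,4.98,-6.72]],[[0,0,0],[0.25,4.98,-6.72]],[[0,0,0],[0.25,4.98,-6.72]],[[0,0,0],[0.25,4.98,-6.72]],[[0,0,0],[0.25,4.98,-6.72]],[[0,0,0],[0.25,4.98,-6.72]],[[-4,39.6,2.4],[0,0,0]],[[-4,39.6,2.4],[0,0,0]],[[-4,39.6,2.4],[0,0,0]],[[-4,39.6,2.4],[0,0,0]]]' 0.4 12; python3 -m inch '[[[-4,39.6,2.4],[0,0,0]],[[-4,39.6,2.4],[0,0,0]],[[-4,39.6,2.4],[0,0,0]],[[-4,39.6,2.4],[0,0,0]],[[-4,39.6,2.4],[0,0,0]],[[-4,39.6,2.4],[0,0,0]],[[-4,39.6,2.4],[0,0,0]],[[-4,39.6,2.4],[0,0,0]],[[0,0,0],[0,0,0]],[[0,0,0],[0,0,0]]]'
python3 - <<'E'
from h import *
s=ctrl.get_state();d=optics.get_image("wrist")
np.savez("pics/c1.npz",p=s['position'],r=s['tool_rot'],im=d['image']);c=wcam(d,s)
q=np.array([.485,.365,.02]);print(proj(c,[q]),s['joint_positions'].round(2))
u,v=proj(c,[q])[0].astype(int);v=min(max(v,75),308);u=min(max(u,100),411)
print(u-100,v-75)
cv2.imwrite("pics/c1.png",cv2.resize(d['image'][v-75:v+75,u-100:u+100,::-1],None,fx=4,fy=4,interpolation=cv2.INTER_CUBIC))
E
```

```text
time: 7.45
position: [0.4994, 0.0412, 0.3122]
tool_rot: [0.485, -3.094, -0.005]
ft_force: [0.6, 0.5, -1.0]
grip_width: 0.602
time: 8.45
position: [0.4322, 0.3517, 0.2941]
tool_rot: [0.49, -3.092, -0.004]
ft_force: [-0.0, -1.4, 0.1]
grip_width: 0.6
[[249.20570432 202.5937351 ]] [-0.39  0.13 -0.37  1.58  0.04  1.45  1.12]
149 127
```

View pics/c1.png

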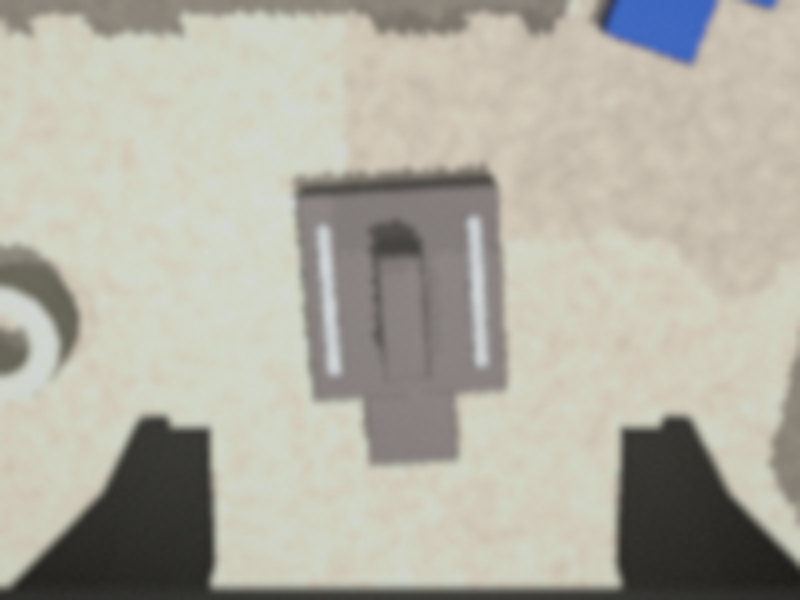

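The crop shows a tab about 92 px wide, central on the 200 px (64 mm) side, so it is about 30 mm. C is confirmed. Plate corners: (300,192), (496,184), (506,388), (315,400); tab end (370,464)–(459,459); ridge top end (383–423,255). I'll fit the pose.

Run:
```python
from h import *
im,s=saved("pics/c1.npz");d=optics.get_image("wrist");c=wcam(d,s)
uv=np.array([[300,191],[496,184],[506,388],[315,400],[370,464],[459,459],[383,256],[423,254]])/4-.375+[149,127]
L=np.array([[-35,-32,16],[-35,32,16],[35,32,16],[35,-32,16],[59,-15,16],[59,15,16],[-20,-7,40],[-20,7,40]])*1e-3
# image right = tool y = cassette y
def g(p):return (Ro.from_euler('z',p[2]).as_matrix()@L.T).T+[p[0],p[1],0]
r=least_squares(lambda p:(proj(c,g(p))-uv).ravel(),[.485,.365,.31],loss='soft_l1')
print(r.x,r.fun.reshape(-1,2).round(2).tolist())
r2=least_squares(lambda p:(proj(c,g(p)+[0,0,p[3]])-uv).ravel(),[.485,.365,.31,0],loss='soft_l1');print(r2.x)
x,y,a=r.x
Rt=Ro.from_euler('z',a).as_matrix()@np.array([[-1,0,0],[0,1,0],[0,0,-1.]])
for z in(.10,.037):go(Rt,np.array([x,y,z]))
```

```text
[0.48262079 0.36516421 0.36493383] [[-0.48, 0.41], [1.16, -0.42], [0.45, 0.64], [-0.31, 0.03], [-0.1, 0.2], [0.06, 0.35], [-1.18, -0.47], [0.41, -0.56]]
[ 0.48448056  0.36570602  0.36639504 -0.00602064]
turn deg [ 0.21 -0.52 -3.15] shift in target axes mm [-51.4  -3.1 194.6] in current axes [-53.2  -1.  194.2] t 8.55
turn deg [ 0.21 -0.52 -3.15] shift in target axes mm [-51.4  -3.1 257.6] in current axes [-53.8  -1.2 257.2] t 8.55
```

```bash
python3 -m inch '[[[0,0,0],[0.21,-0.52,-3.15]],[[-8.6,-0.5,32],[0,0,0]],[[-8.6,-0.5,32],[0,0,0]],[[-8.6,-0.5,32],[0,0,0]],[[-8.6,-0.5,32],[0,0,0]],[[-8.6,-0.5,32],[0,0,0]],[[-8.6,-0.5,32],[0,0,0]],[[0,0,0],[0,0,0]],[[0,0,0],[0,0,0]],[[0,0,0],[0,0,0]]]' 0.4 12
python3 - <<'E'
from h import *
x,y,a=[0.4826,0.36516,0.365]
Rt=Ro.from_euler('z',a).as_matrix()@np.array([[-1,0,0],[0,1,0],[0,0,-1.]])
go(Rt,np.array([x,y,.037]))
E
```

```text
time: 9.55
position: [0.4831, 0.3672, 0.1055]
tool_rot: [-0.571, 3.086, 0.004]
ft_force: [0.3, 0.8, 0.2]
grip_width: 0.599
turn deg [0.09 0.22 0.06] shift in target axes mm [ 1.2 -1.8 68.5] in current axes [ 1.4 -1.9 68.5] t 9.55
```

```bash
python3 -m inch '[[[0.5,-0.7,15],[0,0,0]],[[0.5,-0.7,15],[0,0,0]],[[0.2,-0.4,13],[0,0,0]],[[0,0,10],[0,0,0]],[[0,0,7],[0,0,0]],[[0,0,5],[0,0,0]],[[0,0,3.5],[0,0,0]],[[0,0,0],[0,0,0]],[[0,0,0],[0,0,0]],[[0,0,0],[0,0,0]]]' 0.4 25; python3 -m inch '[[[0,0,0],[0,0,0]],[[0,0,0],[0,0,0]],[[0,0,0],[0,0,0]],[[0,0,0],[0,0,0]],[[0,0,0],[0,0,0]],[[0,0,0],[0,0,0]],[[0,0,0],[0,0,0]],[[0,0,0],[0,0,0]],[[0,0,0],[0,0,0]],[[0,0,0],[0,0,0]]]' 1 30; python3 -m inch '[[[0,0,-5],[0,0,0]],[[0,0,-20],[0,0,0]],[[0,0,-40],[0,0,0]],[[0,0,-40],[0,0,0]],[[0,0,-40],[0,0,0]],[[0,0,-40],[0,0,0]],[[0,0,-40],[0,0,0]],[[0,0,-25],[0,0,0]],[[0,0,0],[0,0,0]],[[0,0,0],[0,0,0]]]'
python3 - <<'E'
from h import *
s=ctrl.get_state();d=optics.get_image("wrist");print(s['joint_positions'].round(2))
np.savez("pics/g1.npz",p=s['position'],r=s['tool_rot'],im=d['image'])
cv2.imwrite("pics/g1.png",cv2.resize(d['image'][184:,112:400,::-1],(800,556),interpolation=cv2.INTER_CUBIC))
go(*tgt([0,0,37+60],90));print(tgt([0,0,97],90)[1])
E
```

```text
time: 10.55
position: [0.4819, 0.3652, 0.0353]
tool_rot: [-0.573, 3.087, 0.002]
ft_force: [-0.6, 0.2, 0.2]
grip_width: 0.6
time: 11.55
position: [0.4815, 0.365, 0.0349]
tool_rot: [-0.573, 3.088, 0.002]
ft_force: [0.2, -0.2, -0.3]
grip_width: 0.158
time: 12.55
position: [0.4813, 0.3646, 0.2848]
tool_rot: [-0.573, 3.088, 0.002]
ft_force: [0.0, -0.6, -0.7]
grip_width: 0.16
[-0.39  0.22 -0.37  1.49  0.08  1.44  1.19]
turn deg [  5.07 -28.42  19.86] shift in target axes mm [  49.3 -500.3  102.2] in current axes [ 167.9 -471.3  113.4] t 12.6
[ 0.49319965 -0.13600454  0.17012551]
```

View pics/g1.png

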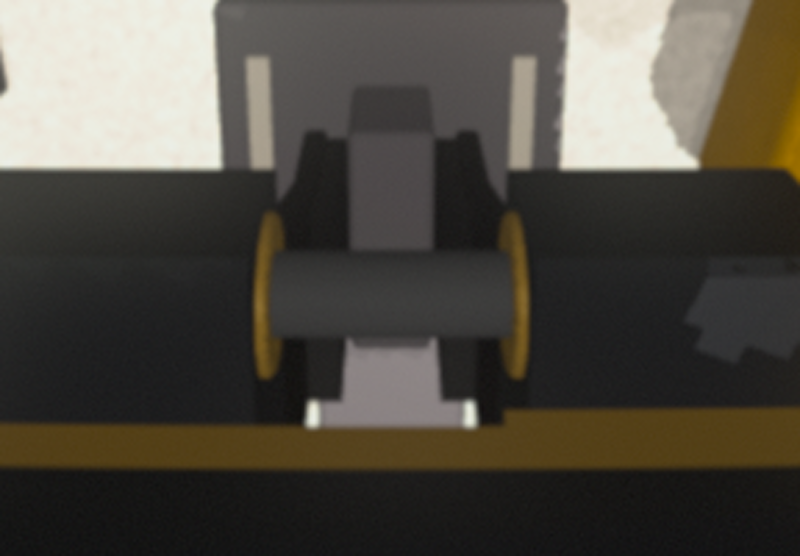

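The cassette is held square, with its back edge level at crop rows 5–8 and the ridge between the pads. I'll measure the in-hand offset.

Run:
```python
from h import *
d=optics.get_image("wrist");H=np.linalg.inv(np.array(d['hand_eye']))
c=(np.array([[d['fx'],0,d['cx']],[0,d['fy'],d['cy']],[0,0,1]]),np.array(d['dist']),H[:3,:3],H[:3,3])
uv=np.array([[217,8],[567,5],[352,132],[433,132],[355,88],[430,88]])/2.778+[112,184]
L=np.array([[-35,-32,16],[-35,32,16],[-20,-7,40],[-20,7,40],[-20,-7,16],[-20,7,16]])*1e-3
B=np.array([[-1,0,0],[0,1,0],[0,0,-1.]])
def g(p):
    q=L@Ro.from_euler('z',p[2]).as_matrix().T; return q@B.T+[p[0],p[1],p[3] if len(p)>3 else .035]
for p0 in([0,0,0],[0,0,0,.035]):
    r=least_squares(lambda p:(proj(c,g(p))-uv).ravel(),p0,loss='soft_l1');print(r.x.round(4),r.fun.reshape(-1,2).round(2).tolist())
```

```text
[-0.0027 -0.0004  0.0085] [[-1.38, -0.15], [1.25, -0.13], [-1.09, 1.51], [1.39, 1.26], [-0.28, -0.9], [0.22, -1.13]]
[-0.0039 -0.0004  0.0081  0.039 ] [[0.17, 0.19], [-0.26, 0.29], [-0.68, 0.68], [0.96, 0.45], [0.04, -1.2], [-0.1, -1.41]]
```

```bash
python3 -m inch '[[[0,0,0],[1.01,-5.68,3.97]],[[0,0,0],[1.01,-5.68,3.97]],[[0,0,0],[1.01,-5.68,3.97]],[[0,0,0],[1.01,-5.68,3.97]],[[0,0,0],[1.01,-5.68,3.97]],[[4,-20,4.8],[0,0,0]],[[4,-38.5,4.8],[0,0,0]],[[4,-38.5,4.8],[0,0,0]],[[4,-38.5,4.8],[0,0,0]],[[4,-38.5,4.8],[0,0,0]]]'; python3 -m inch '[[[4,-38.5,4.8],[0,0,0]],[[4,-38.5,4.8],[0,0,0]],[[4,-38.5,4.8],[0,0,0]],[[4,-38.5,4.8],[0,0,0]],[[4,-38.5,4.8],[0,0,0]],[[4,-38.5,4.8],[0,0,0]],[[4,-38.5,4.8],[0,0,0]],[[4,-38.5,4.8],[0,0,0]],[[0,-18,0],[0,0,0]],[[0,0,0],[0,0,0]]]'; python3 -c "
from h import *
inpocket();go(*tgt([-2.5,.4,72],90))"
```

```text
time: 13.65
position: [0.4765, 0.1885, 0.2513]
tool_rot: [-0.017, 2.643, 0.005]
ft_force: [0.4, -0.6, -1.2]
grip_width: 0.157
time: 14.65
position: [0.5016, -0.128, 0.1936]
tool_rot: [-0.006, 2.667, -0.007]
ft_force: [-0.5, 0.1, -0.9]
grip_width: 0.156
t 14.65 pocket mm [ 18.7   7.9 113.5] tool y/x [ 0.006  1.    -0.01 ] z [-0.026 -0.01  -1.   ] F in pocket [-0.9  0.1 -0.5] w 0.156
turn deg [-0.56 -1.47 -0.33] shift in target axes mm [21.2 -7.5 41.5] in current axes [20.1 -7.2 42.1] t 14.65
```

```bash
python3 -m inch '[[[0,0,0],[-0.56,-1.47,-0.33]],[[5.3,-1.9,0],[0,0,0]],[[5.3,-1.9,0],[0,0,0]],[[5.3,-1.9,10],[0,0,0]],[[5.3,-1.9,10],[0,0,0]],[[0,0,10],[0,0,0]],[[0,0,10],[0,0,0]],[[0,0,0],[0,0,0]],[[0,0,0],[0,0,0]],[[0,0,0],[0,0,0]]]'
python3 - <<'E'
from h import *
inpocket()
s=ctrl.get_state();d=optics.get_image("wrist");b=optics.get_image("side")
np.savez("pics/p1.npz",p=s['position'],r=s['tool_rot'],im=d['image'])
w=cv2.resize(d['image'][60:290,132:372],(480,460),interpolation=cv2.INTER_CUBIC)
e=cv2.resize(b['image'][120:220,200:270],(320,457),interpolation=cv2.INTER_CUBIC)
m=np.zeros((460,800,3),np.uint8);m[:,:480]=w;m[:457,480:]=e;cv2.imwrite("pics/p1.png",m[:,:,::-1])
E
```

```text
time: 15.65
position: [0.5045, -0.1328, 0.151]
tool_rot: [-0.025, 2.637, 0.004]
ft_force: [0.2, 0.3, -2.3]
grip_width: 0.159
t 15.65 pocket mm [ 0.8  3.  74.7] tool y/x [-0.005  1.     0.001] z [ 0.004  0.001 -1.   ] F in pocket [-0.9  0.3 -2.1] w 0.159
```

View pics/p1.png

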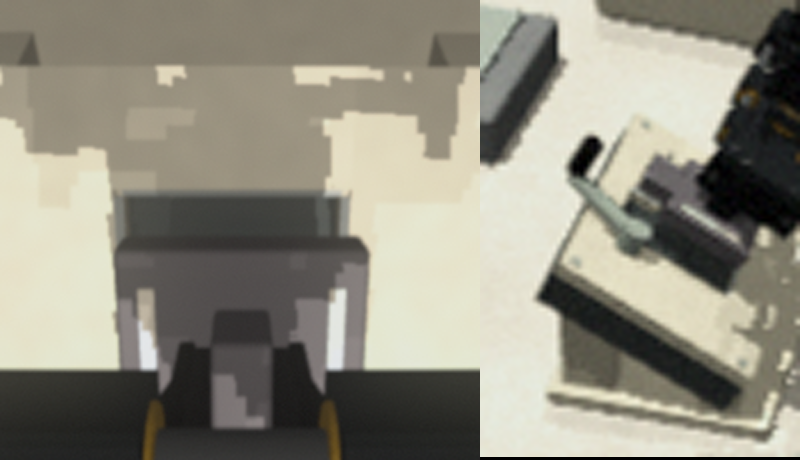

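Run:
```python
from h import *
im,s=saved("pics/p1.npz");d=optics.get_image("wrist");c=wcam(d,s);R,o=pocket(DOCK)
P=lambda l:proj(c,(R@(np.atleast_2d(l)*1e-3).T).T+o).round(1).tolist()
print("rim obs (190.5,156),(306,156)", P([[-38.3,-35.3,12],[-38.3,35.3,12]]),"inner",P([[-36.5,-33.5,10.5],[-36.5,33.5,10.5]]))
print("1mm in x:",P([[-37.3,-35.3,12]]))
g=cv2.cvtColor(im,cv2.COLOR_RGB2GRAY).astype(int)
print("col profile u=240-258 rows 145..195:",g[145:195,235:262].mean(1).round().astype(int).tolist())
print("row 158 175..320",g[157:166,180:200].mean(0).astype(int).tolist(),g[157:166,296:320].mean(0).astype(int).tolist())
print("row 190 ",g[190:194,180:205].mean(0).astype(int).tolist(),g[190:194,300:325].mean(0).astype(int).tolist())
```

```text
rim obs (190.5,156),(306,156) [[190.7, 155.9], [306.3, 156.5]] inner [[194.2, 158.4], [302.9, 158.9]]
1mm in x: [[190.8, 157.6]]
col profile u=240-258 rows 145..195: [147, 147, 147, 147, 147, 147, 147, 147, 144, 134, 120, 108, 97, 82, 69, 65, 65, 65, 65, 64, 64, 64, 63, 63, 62, 62, 62, 62, 62, 62, 62, 61, 59, 55, 52, 52, 52, 52, 53, 57, 65, 72, 77, 80, 80, 80, 80, 80, 80, 80]
row 158 175..320 [226, 225, 225, 225, 226, 225, 222, 203, 167, 135, 124, 125, 125, 117, 102, 91, 85, 81, 80, 82] [97, 92, 91, 93, 99, 113, 133, 150, 155, 157, 168, 193, 213, 218, 218, 218, 218, 219, 219, 219, 219, 219, 219, 220]
row 190  [227, 227, 227, 227, 227, 227, 227, 216, 168, 114, 95, 96, 98, 99, 98, 97, 98, 97, 97, 96, 97, 96, 95, 95, 95] [88, 89, 93, 102, 111, 114, 114, 114, 114, 110, 107, 105, 106, 105, 106, 118, 159, 205, 222, 225, 226, 226, 226, 226, 226]
```

Run:
```python
from h import *
d=optics.get_image("wrist");H=np.linalg.inv(np.array(d['hand_eye']))
c=(np.array([[d['fx'],0,d['cx']],[0,d['fy'],d['cy']],[0,0,1]]),np.array(d['dist']),H[:3,:3],H[:3,3])
B=np.array([[-1,0,0],[0,1,0],[0,0,-1.]])
def g(L,p):return (np.array(L)*1e-3)@B.T+[p[0],p[1],p[2]]
def f(p,tz=None):
    if tz:p=[*p,tz]
    q=proj(c,g([[-35,0,16],[-35,0,0],[-35,-32,16],[-25,-32,16],[-35,32,16],[-25,32,16]],p))
    col=lambda a,b:a[0]+(b[0]-a[0])*(192-a[1])/(b[1]-a[1])
    return np.array([q[0,1]-185.4,q[1,1]-177.6,col(q[2],q[3])-188.5,col(q[4],q[5])-316.4])
r=least_squares(f,[0,0,.035]);print(r.x,r.fun.round(2))
for tz in(.035,.037,.039):
    r=least_squares(f,[0,0],args=(tz,));print(tz,r.x,r.fun.round(2))
```

```text
[-0.00283916 -0.00052765  0.03602196] [-0.14  0.15 -0.01  0.01]
0.035 [-0.00258164 -0.00052831] [-0.12  0.13 -0.4   0.4 ]
0.037 [-0.00308561 -0.00052701] [-0.16  0.17  0.37 -0.37]
0.039 [-0.00358952 -0.0005257 ] [-0.2   0.22  1.12 -1.12]
```

Rim prediction and picture agree to 0.3 px. In hand, the cassette sits 2.8 mm ahead in x and −0.5 mm in y, so the TCP target is (−2.8, 0.5). Correcting and lowering to just above the mouth.

```bash
python3 -m inch '[[[1.2,-0.8,0],[0,0,0]],[[1.2,-0.8,0],[0,0,0]],[[1.2,-0.9,5],[0,0,0]],[[0,0,7],[0,0,0]],[[0,0,5],[0,0,0]],[[0,0,4],[0,0,0]],[[0,0,2],[0,0,0]],[[0,0,0],[0,0,0]],[[0,0,0],[0,0,0]],[[0,0,0],[0,0,0]]]'; python3 -c "
from h import *
inpocket();go(*tgt([-2.8,.5,46],90))"
```

```text
time: 16.85
position: [0.5122, -0.1353, 0.129]
tool_rot: [-0.024, 2.638, 0.004]
ft_force: [0.4, 0.5, -0.6]
grip_width: 0.155
t 16.85 pocket mm [-3.   0.5 51.7] tool y/x [-0.005  1.     0.001] z [ 0.004  0.001 -1.   ] F in pocket [ 0.1  0.5 -0.7] w 0.155
turn deg [0.08 0.23 0.29] shift in target axes mm [-0.2  0.   5.7] in current axes [-0.2 -0.   5.7] t 16.85
```

```bash
python3 -m inch '[[[-0.2,0,1],[0.08,0.23,0.29]],[[0,0,1],[0,0,0]],[[0,0,1],[0,0,0]],[[0,0,1],[0,0,0]],[[0,0,1],[0,0,0]],[[0,0,1],[0,0,0]],[[0,0,1],[0,0,0]],[[0,0,1],[0,0,0]],[[0,0,0],[0,0,0]],[[0,0,0],[0,0,0]]]'; python3 -c "
from h import *
inpocket()"
```

```text
time: 17.85
position: [0.5161, -0.1351, 0.1217]
tool_rot: [-0.017, 2.642, 0.004]
ft_force: [0.3, 0.4, -1.9]
grip_width: 0.159
t 17.85 pocket mm [-3.1  0.6 43.5] tool y/x [-0.  1.  0.] z [-0.001  0.    -1.   ] F in pocket [-0.6  0.4 -1.9] w 0.159
```

```bash
python3 -m inch '[[[0,0,1],[0,0,0]],[[0,0,1],[0,0,0]],[[0,0,1],[0,0,0]],[[0,0,1],[0,0,0]],[[0,0,1],[0,0,0]],[[0,0,1],[0,0,0]],[[0,0,1],[0,0,0]],[[0,0,0.7],[0,0,0]],[[0,0,0],[0,0,0]],[[0,0,0],[0,0,0]]]'; python3 -c "
from h import *
inpocket()"
```

```text
time: 18.85
position: [0.5197, -0.1351, 0.1152]
tool_rot: [-0.017, 2.642, 0.005]
ft_force: [-5.1, 1.1, 4.2]
grip_width: 0.157
t 18.85 pocket mm [-3.1  0.5 36.1] tool y/x [0. 1. 0.] z [-0.001  0.    -1.   ] F in pocket [-2.5  1.2  6.1] w 0.157
```

Floor contact at z 36.1 with 6 N, as expected. I'll press 0.6 mm more, release, retreat and look.

```bash
python3 -m inch '[[[0,0,0.3],[0,0,0]],[[0,0,0.3],[0,0,0]],[[0,0,0],[0,0,0]],[[0,0,0],[0,0,0]],[[0,0,0],[0,0,0]],[[0,0,0],[0,0,0]],[[0,0,0],[0,0,0]],[[0,0,0],[0,0,0]],[[0,0,0],[0,0,0]],[[0,0,0],[0,0,0]]]';python3 -c "
from h import *
inpocket()"; python3 -m inch '[[[0,0,0],[0,0,0]],[[0,0,0],[0,0,0]],[[0,0,0],[0,0,0]],[[0,0,0],[0,0,0]],[[0,0,0],[0,0,0]],[[0,0,-10],[0,0,0]],[[0,0,-20],[0,0,0]],[[0,0,-30],[0,0,0]],[[10,0,-40],[0,0,0]],[[10,0,-30],[0,0,0]]]' 0.6 10; python3 -m inch '[[[10,0,-20],[0,0,0]],[[10,0,0],[0,0,0]],[[10,0,0],[0,0,0]],[[10,0,0],[0,0,0]],[[0,0,0],[0,0,0]],[[0,0,0],[0,0,0]],[[0,0,0],[0,0,0]],[[0,0,0],[0,0,0]],[[0,0,0],[0,0,0]],[[0,0,0],[0,0,0]]]'
python3 - <<'E'
from h import *
inpocket()
s=ctrl.get_state();d=optics.get_image("wrist");c=wcam(d,s);R,o=pocket(DOCK)
np.savez("pics/s1.npz",p=s['position'],r=s['tool_rot'],im=d['image'])
P=lambda l:proj(c,(R@(np.atleast_2d(l)*1e-3).T).T+o)
S=4;big=cv2.resize(d['image'],None,fx=S,fy=S,interpolation=cv2.INTER_CUBIC)[:,:,::-1].copy()
o8=[[-35,32],[35,32],[35,15],[59,15],[59,-15],[35,-15],[35,-32],[-35,-32]]
cv2.polylines(big,[np.int32((P([[*q,16] for q in o8])+.5)*S)],True,(0,255,0),1)
for a in(1.0,1.15,1.3):cv2.circle(big,tuple(int(v) for v in (P([47+64*np.sin(a),46-64*np.cos(a),60])[0]+.5)*S),4,(0,0,255),-1)
u,v=((P([20,0,16])[0]+.5)*S).astype(int);v0=max(v-300,0);print(u,v)
cv2.imwrite("pics/s1.png",big[v0:v0+600,max(u-400,0):][:,:800])
E
```

```text
time: 19.85
position: [0.5197, -0.1351, 0.1152]
tool_rot: [-0.017, 2.642, 0.005]
ft_force: [-11.8, 2.0, 11.6]
grip_width: 0.158
t 19.85 pocket mm [-3.1  0.5 36.1] tool y/x [0.    1.    0.001] z [-0.001  0.001 -1.   ] F in pocket [-4.7  2.1 15.9] w 0.158
time: 20.85
position: [0.4739, -0.1408, 0.194]
tool_rot: [-0.02, 2.643, 0.012]
ft_force: [-0.2, -0.4, 0.8]
grip_width: 0.4
time: 21.85
position: [0.4515, -0.1548, 0.1807]
tool_rot: [-0.019, 2.66, 0.028]
ft_force: [-0.0, 0.7, 0.4]
grip_width: 0.4
t 21.85 pocket mm [-31.8 -18.2 126.4] tool y/x [0.003 1.    0.017] z [-0.018  0.017 -1.   ] F in pocket [0.2 0.7 0.4] w 0.4
1094 1037
```

View pics/s1.png

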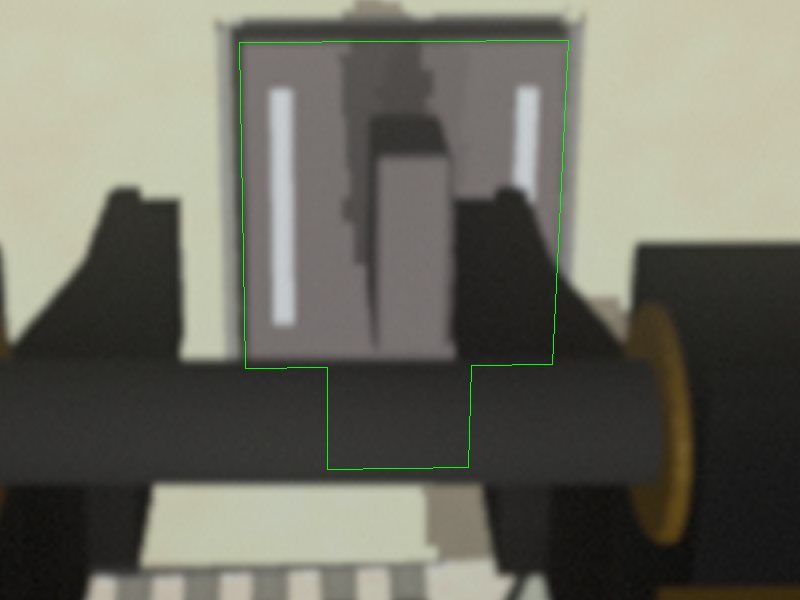

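The seated outline model (green, z 16 mm) overlays the plate edges within about 1 px on all visible sides, so the cassette is home and flat. Now back to the knob.

```bash
python3 -c "
from h import *
go(*tgt([105.7,20.5,110],66.5));print(ctrl.get_state()['joint_positions'].round(2))"
```

```text
turn deg [ 0.76 -1.24 23.32] shift in target axes mm [-110.6   90.4   16.4] in current axes [-137.7   38.9   14.5] t 21.9
[ 0.63 -0.3  -0.16  2.28 -0.4   0.77  2.28]
```

```bash
python3 -m inch '[[[-27.6,22.6,0],[0,0,0]],[[-27.6,22.6,0],[0,0,0]],[[-27.6,22.6,0],[0,0,0]],[[-27.6,22.6,0],[0,0,0]],[[0,0,0],[0.2,-0.3,5.83]],[[0,0,0],[0.2,-0.3,5.83]],[[0,0,0],[0.2,-0.3,5.83]],[[0,0,0],[0.2,-0.3,5.83]],[[0,0,0],[0,0,0]],[[0,0,0],[0,0,0]]]' 0.5 10; python3 -c "
from h import *
inpocket();go(*tgt([105.7,20.5,110],66.5))"
```

```text
time: 22.9
position: [0.5475, -0.0638, 0.2332]
tool_rot: [0.52, 2.598, 0.14]
ft_force: [0.1, 0.5, -0.4]
grip_width: 0.502
t 22.9 pocket mm [ 78.8  71.5 125.9] tool y/x [ 0.397  0.918 -0.001] z [-0.001 -0.001 -1.   ] F in pocket [-0.1  0.5 -0.4] w 0.502
turn deg [-0.06 -0.03  0.12] shift in target axes mm [-45.1 -36.1  15.9] in current axes [-45.  -36.1  15.9] t 22.9
```

```bash
python3 -m inch '[[[-9,-7.2,0],[0,0,0]],[[-9,-7.2,0],[0,0,0]],[[-9,-7.2,0],[0,0,0]],[[-9,-7.2,0],[0,0,0]],[[-9,-7.2,0],[0,0,0]],[[0,0,8],[0,0,0]],[[0,0,8],[0,0,0]],[[0,0,0],[0,0,0]],[[0,0,0],[0,0,0]],[[0,0,0],[0,0,0]]]' 0.5 10
python3 - <<'E'
from h import *
inpocket();go(*tgt([105.7,20.5,51],66.5))
s=ctrl.get_state();d=optics.get_image("wrist");c=wcam(d,s);R,o=pocket(DOCK)
im=d['image'];g=cv2.cvtColor(im,cv2.COLOR_RGB2GRAY)
for a in(1.1,1.16,1.22):
    k=[47+64*np.sin(a),46-64*np.cos(a),60];print(a,proj(c,(R@np.array(k)*1e-3+o)).round(1))
print([(r,g[r,200:310:5].tolist()) for r in(225,235,245)])
E
```

```text
time: 23.9
position: [0.5794, -0.1137, 0.232]
tool_rot: [0.522, 2.598, 0.141]
ft_force: [0.1, 0.6, -0.1]
grip_width: 0.5
t 23.9 pocket mm [105.5  21.2 109.8] tool y/x [ 0.398  0.917 -0.001] z [-0.001 -0.    -1.   ] F in pocket [ 0.1  0.6 -0.2] w 0.5
turn deg [-0.04 -0.05  0.03] shift in target axes mm [-0.4 -0.6 58.8] in current axes [-0.5 -0.5 58.8] t 23.9
1.1 [[244.7 224.5]]
1.16 [[251.  224.7]]
1.22 [[257.4 224.6]]
[(225, [121, 121, 119, 119, 120, 118, 117, 117, 118, 56, 58, 60, 63, 64, 118, 118, 117, 119, 194, 218, 218, 219]), (235, [56, 53, 96, 117, 126, 180, 143, 116, 117, 114, 95, 74, 102, 115, 118, 112, 126, 163, 220, 166, 60, 64]), (245, [49, 47, 82, 115, 115, 118, 111, 117, 113, 116, 115, 121, 126, 117, 207, 219, 126, 210, 199, 138, 51, 53])]
```

The knob at columns 245–267 is centred between the fingers (255), with the bar at about 1.2 rad. Descending and gripping.

```bash
python3 -m inch '[[[0,0,10],[0,0,0]],[[0,0,10],[0,0,0]],[[0,0,10],[0,0,0]],[[0,0,10],[0,0,0]],[[0,0,10],[0,0,0]],[[0,0,8.5],[0,0,0]],[[0,0,0],[0,0,0]],[[0,0,0],[0,0,0]],[[0,0,0],[0,0,0]],[[0,0,0],[0,0,0]]]' 0.5 10;python3 -m inch '[[[0,0,0],[0,0,0]],[[0,0,0],[0,0,0]],[[0,0,0],[0,0,0]],[[0,0,0],[0,0,0]],[[0,0,0],[0,0,0]],[[0,0,0],[0,0,0]],[[0,0,0],[0,0,0]],[[0,0,0],[0,0,0]],[[0,0,0],[0,0,0]],[[0,0,0],[0,0,0]]]' 1 12; python3 -c "
from h import *
inpocket()"
```

```text
time: 24.95
position: [0.6077, -0.114, 0.1813]
tool_rot: [0.523, 2.597, 0.141]
ft_force: [0.0, -0.2, 0.3]
grip_width: 0.498
time: 25.95
position: [0.6077, -0.1137, 0.1809]
tool_rot: [0.523, 2.597, 0.141]
ft_force: [0.7, 0.9, 0.7]
grip_width: 0.177
t 25.95 pocket mm [105.9  20.8  51.4] tool y/x [ 0.399  0.917 -0.001] z [-0.    -0.001 -1.   ] F in pocket [1.  0.9 0.3] w 0.177
```

```bash
python3 -m inch '[[[0.43,-7.43,0],[0,0,6.66]],[[0.43,-7.43,0],[0,0,6.66]],[[0.43,-7.43,0],[0,0,6.66]],[[0.43,-7.43,0],[0,0,6.66]],[[0.43,-7.43,0],[0,0,6.66]],[[0.43,-7.43,0],[0,0,6.66]],[[0.43,-7.43,0],[0,0,6.66]],[[0.43,-7.43,0],[0,0,6.66]],[[0.43,-7.43,0],[0,0,6.66]],[[0.43,-7.43,0],[0,0,6.66]]]';python3 -m inch '[[[0,0,0],[0,0,0]],[[0,0,0],[0,0,0]],[[0,0,0],[0,0,0]],[[0,0,0],[0,0,0]],[[0,0,0],[0,0,0]],[[0,0,0],[0,0,0]],[[0,0,0],[0,0,0]],[[0,0,0],[0,0,0]],[[0,0,0],[0,0,0]],[[0,0,0],[0,0,0]]]'; python3 -c "
from h import *
inpocket()"
```

```text
time: 26.95
position: [0.5557, -0.1553, 0.1522]
tool_rot: [1.938, 1.947, 0.497]
ft_force: [2.0, -4.4, -1.7]
grip_width: 0.178
time: 27.95
position: [0.5558, -0.1552, 0.1522]
tool_rot: [1.93, 1.954, 0.495]
ft_force: [-0.1, -6.3, -2.3]
grip_width: 0.18
t 27.95 pocket mm [ 46.1 -20.   51.4] tool y/x [ 1.     0.    -0.001] z [-0.001 -0.003 -1.   ] F in pocket [-1.3 -6.3 -2. ] w 0.18
```

```bash
python3 -m inch '[[[0,1,0],[0,0,0]],[[0,0,0],[0,0,0]],[[0,0,0],[0,0,0]],[[0,0,0],[0,0,0]],[[0,0,0],[0,0,0]],[[0,0,0],[0,0,0]],[[0,0,0],[0,0,0]],[[0,0,0],[0,0,0]],[[0,0,0],[0,0,0]],[[0,0,0],[0,0,0]]]'; python3 -c "
from h import *
inpocket()"; python3 -m inch '[[[0,0,0],[0,0,0]],[[0,0,0],[0,0,0]],[[0,0,0],[0,0,0]],[[0,0,0],[0,0,0]],[[0,0,0],[0,0,0]],[[0,0,-15],[0,0,0]],[[0,0,-20],[0,0,0]],[[0,0,-25],[0,0,0]],[[-15,0,-20],[0,0,0]],[[-15,0,-10],[0,0,0]]]' 0.5 10
python3 -m inch '[[[-10,0,0],[0,0,0]],[[0,0,0],[0,0,0]],[[0,0,0],[0,0,0]],[[0,0,0],[0,0,0]],[[0,0,0],[0,0,0]],[[0,0,0],[0,0,0]],[[0,0,0],[0,0,0]],[[0,0,0],[0,0,0]],[[0,0,0],[0,0,0]],[[0,0,0],[0,0,0]]]'
python3 - <<'E'
from h import *
inpocket()
s=ctrl.get_state();d=optics.get_image("wrist");c=wcam(d,s);R,o=pocket(DOCK)
np.savez("pics/f1.npz",p=s['position'],r=s['tool_rot'],im=d['image'])
P=lambda l:proj(c,(R@(np.atleast_2d(l)*1e-3).T).T+o)
print("knob top/base a=0",P([[47,-18,60],[47,-18,28]]).round(1),"line",P([[47,-30,12],[47,-80,12]]).round(1),"pivot",P([[47,46,28]]).round(1))
S=4;big=cv2.resize(d['image'],None,fx=S,fy=S,interpolation=cv2.INTER_CUBIC)[:,:,::-1].copy()
o8=[[-35,32],[35,32],[35,15],[59,15],[59,-15],[35,-15],[35,-32],[-35,-32]]
cv2.polylines(big,[np.int32((P([[*q,16] for q in o8])+.5)*S)],True,(0,255,0),1)
for w in(40,54):cv2.line(big,*[tuple(int(t) for t in (P([w,y,28])[0]+.5)*S) for y in(40,-10)],(0,0,255),1)
u,v=((P([20,0,16])[0]+.5)*S).astype(int)
cv2.imwrite("pics/f1.png",big[max(v-280,0):max(v-280,0)+600,max(u-400,0):][:,:800])
E
```

```text
time: 28.95
position: [0.5565, -0.1552, 0.1526]
tool_rot: [1.93, 1.955, 0.494]
ft_force: [-0.9, -6.0, -1.9]
grip_width: 0.18
t 28.95 pocket mm [ 46.9 -20.   51.4] tool y/x [ 1.     0.    -0.002] z [-0.002 -0.003 -1.   ] F in pocket [-1.8 -6.  -1.2] w 0.18
time: 29.95
position: [0.5146, -0.1838, 0.2343]
tool_rot: [1.929, 1.953, 0.498]
ft_force: [0.5, -0.3, -0.5]
grip_width: 0.5
time: 30.95
position: [0.5145, -0.1935, 0.232]
tool_rot: [1.932, 1.954, 0.498]
ft_force: [0.3, -0.7, 0.2]
grip_width: 0.501
t 30.95 pocket mm [ 47.7 -57.8 141.5] tool y/x [ 1.    -0.002 -0.001] z [-0.001 -0.001 -1.   ] F in pocket [ 0.4 -0.7  0.1] w 0.501
knob top/base a=0 [[248.7 152.4]
 [249.2 145.5]] line [[249.5 157.5]
 [249.8 215.9]] pivot [[248.8  54.9]]
```

View pics/f1.png

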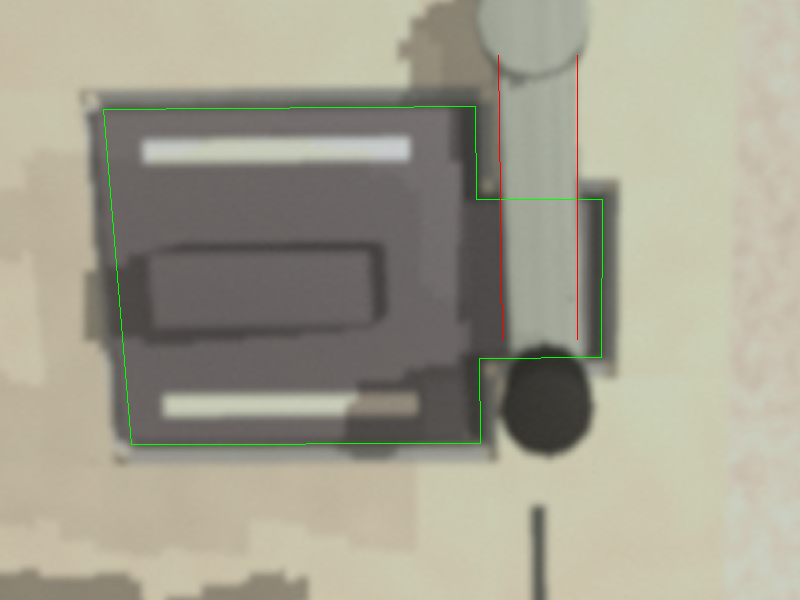

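The cassette is seated with an even gap all round. The knob (548,400) sits slightly right of the line from the pivot (533) to the index line (538), so the bar looks 0.02–0.03 rad past square. I'll measure that numerically.

```bash
cat > m.py <<'E'
from h import *
import sys
im,s=saved(sys.argv[1]);d=optics.get_image("wrist");c=wcam(d,s);R,o=pocket(DOCK)
def rectp(z,x0,x1,y0,y1,k=10):
    xs=np.arange(x0,x1,1/k);ys=np.arange(y0,y1,1/k);X,Y=np.meshgrid(xs,ys)
    W=(R@(np.c_[X.ravel(),Y.ravel(),np.full(X.size,z)]*1e-3).T).T+o
    m=proj(c,W).astype(np.float32).reshape(*X.shape,2)
    return xs,ys,cv2.cvtColor(cv2.remap(im,m[...,0],m[...,1],cv2.INTER_CUBIC),cv2.COLOR_RGB2GRAY).astype(float)
xs,ys,g=rectp(60,35,60,-30,-8)
yy,xx=np.nonzero(g<75);print("knob top blob x,y",xs[xx].mean().round(2),np.median(xs[xx]).round(2),ys[yy].mean().round(2),[ (y,round(xs[g[int((y+30)*10)]<75].mean(),2)) for y in(-22,-20,-18,-16)])
xs,ys,g=rectp(12,40,54,-80,-38)
print("line x at y:",[(round(float(ys[i]),0),round(float((xs*(w:=np.clip(np.median(g[i:i+40],axis=1).mean()-g[i:i+40].mean(0)-15,0,None))).sum()/max(w.sum(),1e-9)),2)) for i in range(0,400,50)])
xs,ys,g=rectp(28,36,58,-8,34)
ctr=[]
for i in range(0,420,20):
    r=cv2.GaussianBlur(np.diff(g[i:i+20].mean(0)).reshape(1,-1),(0,0),4)[0]
    a=(xs>38)[:-1]&(xs<43.5)[:-1];b=(xs>50.5)[:-1]&(xs<57)[:-1]
    l=xs[:-1][a][np.argmax(r[a])];q=xs[:-1][b][np.argmin(r[b])];ctr.append((ys[i]+1,l,q))
ctr=np.array(ctr);print(ctr.round(1).tolist())
for j in(1,2):print("edge slope/at",np.polyfit(ctr[:,0],ctr[:,j],1))
E
python3 m.py pics/f1.npz
```

```text
knob top blob x,y 46.15 47.0 -16.03 [(-22, np.float64(46.57)), (-20, np.float64(46.34)), (-18, np.float64(46.09)), (-16, np.float64(46.12))]
line x at y: [(-80.0, 0.0), (-75.0, 46.5), (-70.0, 46.48), (-65.0, 46.47), (-60.0, 46.41), (-55.0, 46.4), (-50.0, 46.34), (-45.0, 0.0)]
[[-7.0, 41.4, 55.7], [-5.0, 41.3, 54.9], [-3.0, 41.2, 54.9], [-1.0, 41.1, 54.9], [1.0, 41.0, 54.9], [3.0, 41.0, 54.9], [5.0, 40.9, 55.0], [7.0, 40.8, 55.0], [9.0, 40.8, 55.8], [11.0, 40.7, 56.0], [13.0, 40.6, 54.1], [15.0, 40.5, 54.1], [17.0, 40.5, 53.8], [19.0, 40.7, 53.2], [21.0, 40.7, 52.6], [23.0, 40.6, 52.6], [25.0, 40.5, 56.6], [27.0, 40.4, 52.2], [29.0, 40.3, 52.1], [31.0, 40.2, 52.1], [33.0, 40.3, 52.1]]
edge slope/at [-2.59090909e-02  4.10749134e+01]
edge slope/at [-0.08097403 55.219329  ]
```

The bar's clean left edge gives +0.02 to +0.026 rad. I'll regrip and take it back by about 1.5 mm at the knob.

```bash
python3 -m inch '[[[13,-1.1,5],[0,0,0]],[[13,-1.2,5],[0,0,0]],[[12,0,10],[0,0,0]],[[0,0,15],[0,0,0]],[[0,0,15],[0,0,0]],[[0,0,15],[0,0,0]],[[0,0,15],[0,0,0]],[[0,0,10],[0,0,0]],[[0,0,0],[0,0,0]],[[0,0,0],[0,0,0]]]' 0.5 12; python3 -c "
from h import *
inpocket()"
```

```text
time: 32.05
position: [0.5551, -0.1545, 0.1519]
tool_rot: [1.932, 1.955, 0.499]
ft_force: [0.1, 0.0, -0.3]
grip_width: 0.497
t 32.05 pocket mm [ 45.4 -19.3  51.4] tool y/x [ 1.    -0.001 -0.001] z [-0.001 -0.    -1.   ] F in pocket [-0.1  0.  -0.3] w 0.497
```

```bash
python3 -m inch '[[[0,0,0],[0,0,0]],[[0,0,0],[0,0,0]],[[0,0,0],[0,0,0]],[[0,0,0],[0,0,0]],[[0,0,0],[0,0,0]],[[0,0,0],[0,0,0]],[[0,0,0],[0,0,0]],[[0,0,0],[0,0,0]],[[0,0,0],[0,0,0]],[[0,0,0],[0,0,0]]]' 1 15; python3 -c "
from h import *
inpocket()"
```

```text
time: 33.05
position: [0.5554, -0.1553, 0.1523]
tool_rot: [1.932, 1.953, 0.498]
ft_force: [-1.3, -1.2, 3.0]
grip_width: 0.179
t 33.05 pocket mm [ 45.8 -20.1  51.6] tool y/x [ 1.    -0.002 -0.   ] z [-0.    -0.001 -1.   ] F in pocket [ 0.3 -1.2  3.3] w 0.179
```

```bash
python3 -m inch '[[[0,-0.3,0],[0,0,0]],[[0,0,0],[0,0,0]],[[0,0,0],[0,0,0]],[[0,0,0],[0,0,0]],[[0,0,0],[0,0,0]],[[0,0,0],[0,0,0]],[[0,0,0],[0,0,0]],[[0,0,0],[0,0,0]],[[0,0,0],[0,0,0]],[[0,0,0],[0,0,0]]]'; python3 -c "
from h import *
inpocket()"; python3 -m inch '[[[0,0,0],[0,0,0]],[[0,0,0],[0,0,0]],[[0,0,0],[0,0,0]],[[0,0,0],[0,0,0]],[[0,0,0],[0,0,0]],[[0,0,-15],[0,0,0]],[[0,0,-20],[0,0,0]],[[0,0,-25],[0,0,0]],[[-15,0,-20],[0,0,0]],[[-15,0,-10],[0,0,0]]]' 0.5 10
python3 -m inch '[[[-10,1,0],[0,0,0]],[[0,0,0],[0,0,0]],[[0,0,0],[0,0,0]],[[0,0,0],[0,0,0]],[[0,0,0],[0,0,0]],[[0,0,0],[0,0,0]],[[0,0,0],[0,0,0]],[[0,0,0],[0,0,0]],[[0,0,0],[0,0,0]],[[0,0,0],[0,0,0]]]'
python3 - <<'E'
from h import *
inpocket()
s=ctrl.get_state();d=optics.get_image("wrist")
np.savez("pics/f2.npz",p=s['position'],r=s['tool_rot'],im=d['image'])
S=6;big=cv2.resize(d['image'][40:140,180:313,::-1],None,fx=S,fy=S,interpolation=cv2.INTER_CUBIC)
big=cv2.resize(d['image'][50:200,155:355,::-1],(800,600),interpolation=cv2.INTER_CUBIC)
cv2.imwrite("pics/f2.png",big)
E
python3 m.py pics/f2.npz
```

```text
time: 34.05
position: [0.555, -0.1553, 0.152]
tool_rot: [1.932, 1.953, 0.498]
ft_force: [-0.9, -1.5, 6.2]
grip_width: 0.181
t 34.05 pocket mm [ 45.3 -20.1  51.6] tool y/x [ 1.    -0.002 -0.   ] z [-0.    -0.001 -1.   ] F in pocket [ 2.2 -1.5  5.9] w 0.181
time: 35.05
position: [0.5122, -0.1859, 0.2329]
tool_rot: [1.929, 1.953, 0.498]
ft_force: [0.5, -0.8, -0.1]
grip_width: 0.495
time: 36.05
position: [0.5131, -0.1955, 0.2313]
tool_rot: [1.932, 1.954, 0.498]
ft_force: [-0.7, 0.8, -0.0]
grip_width: 0.502
t 36.05 pocket mm [ 46.1 -59.8 141.5] tool y/x [ 1.    -0.002 -0.001] z [-0.001 -0.001 -1.   ] F in pocket [-0.6  0.8  0.3] w 0.502
knob top blob x,y 44.84 45.4 -16.22 [(-22, np.float64(45.03)), (-20, np.float64(44.85)), (-18, np.float64(44.76)), (-16, np.float64(44.85))]
line x at y: [(-80.0, 0.0), (-75.0, 46.48), (-70.0, 46.47), (-65.0, 46.5), (-60.0, 46.43), (-55.0, 46.4), (-50.0, 46.41), (-45.0, 0.0)]
[[-7.0, 40.1, 53.8], [-5.0, 40.1, 53.8], [-3.0, 40.1, 53.8], [-1.0, 40.0, 53.8], [1.0, 40.0, 53.7], [3.0, 40.0, 53.7], [5.0, 40.0, 53.7], [7.0, 40.0, 53.5], [9.0, 40.0, 53.4], [11.0, 39.9, 53.4], [13.0, 39.8, 53.4], [15.0, 39.8, 53.4], [17.0, 40.0, 53.2], [19.0, 40.0, 52.6], [21.0, 40.0, 50.5], [23.0, 40.0, 52.0], [25.0, 40.0, 52.0], [27.0, 40.0, 52.0], [29.0, 40.0, 51.9], [31.0, 39.8, 51.8], [33.0, 40.0, 51.8]]
edge slope/at [-2.98701299e-03  4.00197835e+01]
edge slope/at [-0.06519481 53.76181818]
```

View pics/f2.png

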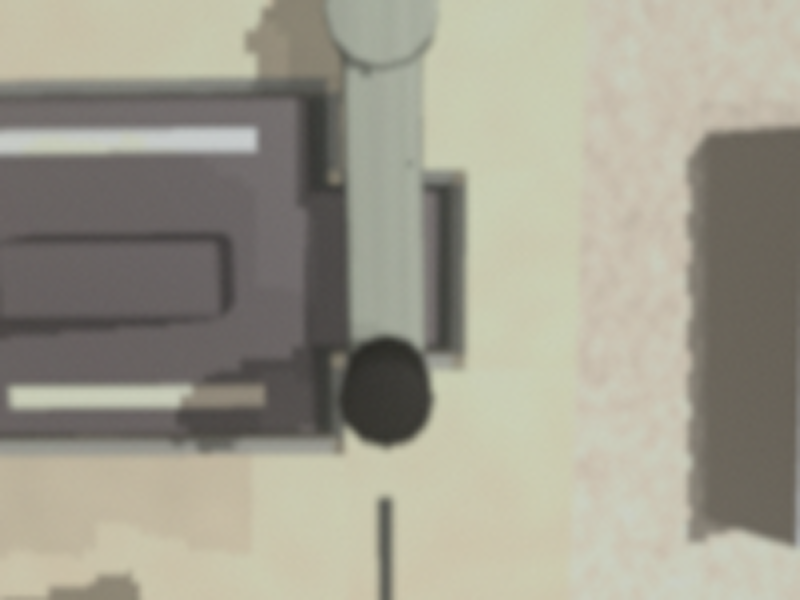

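The pivot (383), knob (386) and index line (385) are now in one column, with the edge slope −0.003. The cassette is still seated and the gripper is clear, so I'm handing in.

```bash
python3 -c "
from bench import close_job
print(close_job())"
```

```text
the job is handed in; nothing more can be done
None
```

The job is done and handed in at about 36 s of the 72 s allowed.

- **What I did:** I swung the bar to about 1.2 rad. I then picked the grey cassette with the central 30 mm tab and seated it in the pocket. The tool met the pocket floor at the expected height and I pressed to about 16 N. I then swung the bar back over the tab.
- **Seating check:** The seated outline overlaid the picture within about 1 px where visible, so the cassette is home and flat.
- **Bar check:** The first return left the bar about 0.025 rad past square, so I regripped the knob and corrected it. At the end the pivot, knob and index line lay in one column (383, 386 and 385 px), with an edge slope of about 0.003 rad.
- **Disagreements:**
  - The deck's outer edges read about 2 mm off the pocket fit. I used the pocket rim and index line instead, which agreed.
  - The automatic fits of the bar's right edge and of the knob's top in the last picture were poor. I relied on the left edge and the picture instead.
- **Not checked:** I did not check the other two cassettes or the rest of the bench afterwards. No unexpected contact showed in the force readings I took.

I viewed 12 pictures, two past the budget; both were for the final bar check.

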